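Tap in the part-present plungers of a welding fixture

TASK

Show the welding fixture its loading order by tapping down three of its plungers with the fingertips: first the one with the round disc cap, then the one with the square cap, then the one with the small domed pin cap. Tap each gently, no harder than it needs, but well past the middle of its 12 mm stroke; it stays down by itself. Leave the spare plunger with the long bar cap up, and do not pick up or shift any of the loose things on the table.

Things in the scene. Friction and masses are not known exactly. Their poses are not given: they have to be found in the camera images.
- disc_unit: plunger unit with a round flat cap 46 mm across, 8 mm thick: a fixed grey block 56 x 56 mm, 50 mm tall, bolted to the table; origin at the centre of its underside, z up. Its plunger rises from the middle of the top; the cap's top lies 82 mm above the table while the plunger is up.
- disc_top (a point): centre of the top face of the disc cap; moves down with it.
- disc_plunger (a joint): travel of the disc-capped plunger, m: 0 fully up (starts at 0 to 0.0015), 0.012 fully down on its stop; counts as tapped in beyond 0.006. It has no return spring: a friction brake of about 3 N resists it and it stays where it is left. Once it is on its stop the cap gives a further 10 mm on a spring (4 N rising to 12 N) and springs back when let go; beyond that it is rigid. Over 20 N is too hard a tap.
- square_unit: plunger unit with a square flat cap 36 x 36 mm, 8 mm thick: a fixed grey block 56 x 56 mm, 65 mm tall, bolted to the table; origin at the centre of its underside, z up. Its plunger rises from the middle of the top; the cap's top lies 97 mm above the table while the plunger is up.
- square_top (a point): centre of the top face of the square cap; moves down with it.
- square_plunger (a joint): travel of the square-capped plunger, m: 0 fully up (starts at 0 to 0.0015), 0.012 fully down on its stop; counts as tapped in beyond 0.006. It has no return spring: a friction brake of about 3 N resists it and it stays where it is left. Once it is on its stop the cap gives a further 10 mm on a spring (4 N rising to 12 N) and springs back when let go; beyond that it is rigid. Over 20 N is too hard a tap.
- pin_unit: plunger unit with a small round, slightly domed cap 22 mm across, 12 mm thick (the tallest unit): a fixed grey block 56 x 56 mm, 80 mm tall, bolted to the table; origin at the centre of its underside, z up. Its plunger rises from the middle of the top; the cap's top lies 116 mm above the table while the plunger is up.
- pin_top (a point): centre of the top face of the pin cap; moves down with it.
- pin_plunger (a joint): travel of the pin-capped plunger, m: 0 fully up (starts at 0 to 0.0015), 0.012 fully down on its stop; counts as tapped in beyond 0.006. It has no return spring: a friction brake of about 3 N resists it and it stays where it is left. Once it is on its stop the cap gives a further 10 mm on a spring (4 N rising to 12 N) and springs back when let go; beyond that it is rigid. Over 20 N is too hard a tap.
- bar_unit: plunger unit with a long bar cap 70 x 18 mm, 8 mm thick (the spare, to be left up): a fixed grey block 56 x 56 mm, 50 mm tall, bolted to the table; origin at the centre of its underside, z up. Its plunger rises from the middle of the top; the cap's top lies 82 mm above the table while the plunger is up.
- bar_top (a point): centre of the top face of the bar cap; moves down with it.
- bar_plunger (a joint): travel of the bar-capped plunger, m: 0 fully up (starts at 0 to 0.0015), 0.012 fully down on its stop; counts as tapped in beyond 0.006. It has no return spring: a friction brake of about 3 N resists it and it stays where it is left. Once it is on its stop the cap gives a further 10 mm on a spring (4 N rising to 12 N) and springs back when let go; beyond that it is rigid. Over 20 N is too hard a tap.
- bracket: bare steel angle bracket, foot 70 x 60 mm, 60 mm tall. Loose, to be left where it is; origin at the centre of its underside.
- bolt_a: black clamping bolt standing upright, 44 mm across, 60 mm tall. Loose, to be left where it is; origin at the centre of its underside.
- bolt_b: second black clamping bolt, same size, farther from the robot. Loose, to be left where it is; origin at the centre of its underside.
- stop_block: grey stop block with two holes, 100 x 40 x 25 mm. Loose, to be left where it is; origin at the centre of its underside.
- hex_key: black L-shaped hex key lying flat, 148 mm long, 8 mm thick. Loose, to be left where it is; origin on the table under the middle of its long leg.
- spray_can: spray can standing upright, 52 mm across, 120 mm tall. Loose, to be left where it is; origin at the centre of its underside.

How it is judged:
On the way, in this order (a step that is already met when the one before it is completed fails the run):
1. the disc-capped plunger is tapped in, the others still up (value of joint disc_plunger above 0.006 m and value of joint each of square_plunger, pin_plunger below 0.003 m), for 0.1 s.
2. then the square-capped plunger is tapped in, the pin still up (value of joint each of disc_plunger, square_plunger above 0.006 m and value of joint pin_plunger below 0.003 m), for 0.1 s.
3. then the pin-capped plunger is tapped in (value of joint each of disc_plunger, square_plunger, pin_plunger above 0.006 m), for 0.1 s.
At the end, for the whole second after the job is handed in: The disc, square and pin plungers are each more than 6 mm down (of 12 mm), the spare bar plunger is less than 3 mm down, and every loose thing is upright, at rest and within 15 mm of where it started (all of step 3 and value of joint bar_plunger below 0.003 m and distance of each of bracket, bolt_a, bolt_b, stop_block, hex_key, spray_can from where it was at the start of the episode below 0.015 m and linear speed of each of bracket, bolt_a, bolt_b, stop_block, hex_key, spray_can below 0.02 m/s and angle between each of bracket, bolt_a, bolt_b, stop_block, hex_key, spray_can's own z axis and vertical below 0.2 rad); the robot touches nothing.
It fails at once if the square plunger goes down before the disc plunger is in (value of joint square_plunger above 0.003 m and value of joint disc_plunger below 0.006 m).
It fails at once if the pin plunger goes down before the square plunger is in (value of joint pin_plunger above 0.003 m and value of joint square_plunger below 0.006 m).
It fails at once if the spare bar plunger is pushed down 3 mm or more (value of joint bar_plunger above 0.003 m).
It fails at once if a plunger unit is hit or pressed with more than 22 N (contact force between any of disc_unit, square_unit, pin_unit, bar_unit and anything else above 22 N).
It fails at once if a loose thing is shifted or lifted more than 15 mm (distance of any of bracket, bolt_a, bolt_b, stop_block, hex_key, spray_can from where it was at the start of the episode above 0.015 m).
It also fails if it takes over 51 s, if anything falls off the work surface, if the arm or the gripper's body presses on something with over 40 N, if the wrist force passes 120 N, or if a joint passes its speed limit or range.

ROBOT

A 6-joint arm with a two-finger parallel gripper is mounted at the origin on the work surface. World frame = base frame: x ahead of the robot, y to its left, z up, the work surface at z = 0. Lengths are in m, angles in rad, forces in N, time in s.
With the tool pointing down it reaches from about 0.3 to 0.875 m from the base axis. Payload 6.4 kg.
Tool frame: the origin (TCP) lies midway between the tips of the shut fingers; the grasp point (between the pads) lies 19 mm behind it; z points along the fingers, y is the line along which they close (so a half turn about z gives the same grasp; the last joint's range is limited). The gripper opens to 85 mm and grips with 20 to 120 N. Pads are 22 mm wide; open, the fingers measure 114 mm over their backs; the gripper's body (76 mm by 85 mm) begins 54 mm behind the grasp point. The pads swing forward as they close: fully open they stand 13 mm farther back than shut.
Start: joints at [-0.206, 0.181, 1.607, -0, 1.354, -0.206], TCP at [0.575, 0, 0.231] pointing down, gripper open.
Joint ranges: [-2.99, 2.99], [-0.89, 2.07], [0.3, 2.58], [-1.14, 4.28], [0, 2.63], [-3.12, 3.12]. Speed limits (rad/s): [2.57, 2.57, 3.01, 3.14, 3.14, 3.14].

INTERFACE

Orientations are given as a unit quaternion [w, x, y, z].
In Python, from bench import status, camera, ctrl gives the robot as it stands. The module is installed in compiled form; this text tells all that it offers.
- The arm moves only by the shell command python3 -m handwheel 'ROWS'. ROWS is JSON, a list that holds one entry, the list of rows, each a list of 7 numbers: the opening, from -1 (shut) to 1 (fully open), then the shift along the tool's x, y, z in cm, then the turn, a rotation vector about the tool's x, y, z in degrees. A call has 1 to 10 rows; each row is the pose to reach, as a shift and turn from the pose commanded when the call began, along the tool's axes at that moment; what a row does not reach only later rows make up. A row lasts 1/8 s, in which the tool goes at most 62.5 mm and 10.7 degrees, less where a joint would pass 70% of its speed; a pose out of reach is approached as far as the arm can. A call with a gripper value outside its range is refused whole. The fingers move at their own pace and stop on an object; the grip force is fixed at half the most. Time passes only in rows, so rows that repeat a pose let the fingers close. It gives the time, the measured TCP pose, the force, the opening and the grip force at its end, in the units of the state.
- status.get_obs(): the state, without advancing time (a new reading comes with each control period).
- camera(name): name is "scene" or "side" or "wrist"; returns a dict with "frame" (384x512x3 uint8, blue, green, red), "depth" (384x512 float32, m along the optical axis (not along the pixel's ray), 0 where there is no reading), "fx", "fy", "cx", "cy" (pixels), "extrinsics" (4x4, takes a point from camera to world coordinates); the wrist camera has in their place "hand_eye" (4x4, takes a point from camera to tool coordinates, whose origin is the TCP and whose axes are the flange's). Camera axes: x right, y down, z forward; pixel columns grow to the right and rows downward; lengths in m; the calibration is good to about 2 mm. The wrist camera is an equidistant fisheye: a pixel r from the principal point sees the ray r / f radians off the axis. A picture is of the moment at which its call begins: read the wrist's pose just before it.
- ctrl.hand_in(): hands the job in; it is judged then, once.
The state is a dict: "time_s": time; "q": joint angles; "dq": joint speeds; "joint_efforts": joint torques, N m; "eef_pos": TCP position; "eef_rot": TCP orientation; "wrist_force": force on the tool from outside, world axes, zero at the start; "torque": the same for the moment, N m; "opening": opening from 0.0 (shut) to 1.0 (fully open); "grasp_force": force on a finger pad.
Only numpy, scipy, OpenCV 4.12 (cv2) and the standard library are available. Lean on these libraries where they do the work, as an engineer would, in place of code of your own. Each camera call takes 0.05 s, during which the arm holds its last target. There are 200 camera calls.

## Working session

There is one attempt and no reset: what is moved stays moved. The work goes in short steps, Python scripts to look and compute and a shell command to move; the robot and the scene stay as the last step left them, time stands still between calls to the robot, and variables do not carry over. Pictures are saved under pics/ and viewed, at most 10 in all, crops included, and the job is handed in when it is done.

```bash
mkdir -p pics; python3 - <<'E'
from bench import status,camera
import cv2,numpy as np
o=status.get_obs();print(o)
for n in("scene","side"):
    c=camera(n);cv2.imwrite(f"pics/{n}.png",c["frame"]);np.savez(f"{n}.npz",**c)
    print(n,c["fx"],c["cx"],c["cy"],c["extrinsics"])
a=[cv2.imread(f"pics/{n}.png") for n in("scene","side")]
E
```

```text
{'time_s': 0.0, 'q': array([-2.06301245e-01,  1.81546823e-01,  1.60801690e+00, -2.33057313e-05,
        1.35377243e+00, -2.06271512e-01]), 'dq': array([-0.00027062,  0.00015236,  0.00037964, -0.00059218,  0.00127288,
        0.00101082]), 'joint_efforts': array([ 3.41415571e-04, -4.44869328e+01, -3.51340663e+01, -2.51131587e-04,
        9.11703974e-03,  3.43231875e-05]), 'eef_pos': array([5.74449578e-01, 1.24565966e-04, 2.30376591e-01]), 'eef_rot': array([-7.23383572e-04,  7.07115243e-01,  7.07097781e-01, -4.86614119e-04]), 'wrist_force': array([0.11402991, 0.03394846, 0.11297819]), 'torque': array([ 0.01105294,  0.04925655, -0.02101449]), 'grasp_force': 0.0, 'opening': 1.0002212369883547}
scene 479.76681766728626 259.45831501422094 184.15160893537603 [[ 0.24964253  0.75972049 -0.60041934  1.18700887]
 [ 0.96833143 -0.19356332  0.15769427 -0.1761234 ]
 [ 0.00358441 -0.62077211 -0.78398287  0.88379681]
 [ 0.          0.          0.          1.        ]]
side 460.40857448832173 259.5739475990302 191.4227090288386 [[ 0.99342005 -0.0705565   0.09021296  0.48710481]
 [-0.11434266 -0.56626195  0.81625557 -0.82597182]
 [-0.00650797 -0.82119984 -0.5706036   0.67529978]
 [ 0.          0.          0.          1.        ]]
```

View pics/scene.png

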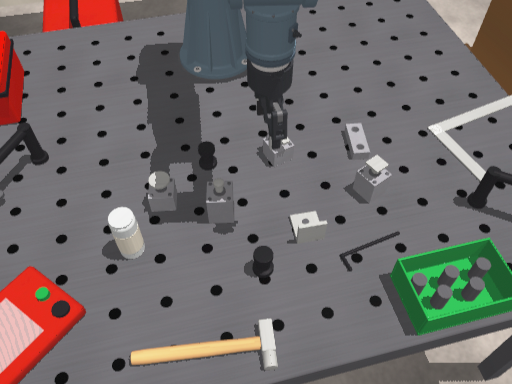

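View pics/side.png

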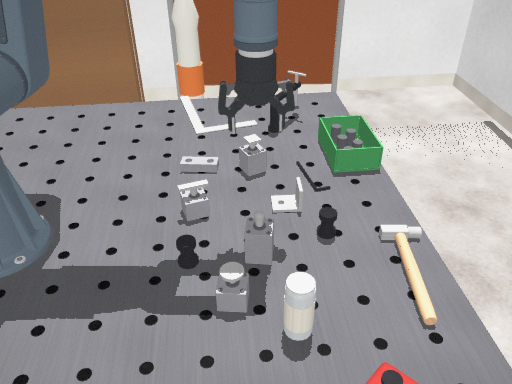

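The scene view shows the disc cap at about (161,181), the pin at (219,185), the bar under the gripper at (278,150) and the square at (377,165). The spray can, at (125,225), stands next to the disc. In the side view they are at: disc (232,272), pin (259,217), bar (193,186), square (252,140).

```bash
cat > loc.py <<'E'
import numpy as np
def cloud(c):
    v,u=np.mgrid[0:384,0:512];d=c["depth"]
    P=np.stack([(u-c["cx"])/c["fx"]*d,(v-c["cy"])/c["fy"]*d,d],-1)
    E=c["extrinsics"];P=P@E[:3,:3].T+E[:3,3];P[d==0]=np.nan
    return P
E
python3 - <<'E'
import numpy as np
from loc import cloud
H=dict(disc=.082,square=.097,pin=.116,bar=.082)
px=dict(scene=dict(disc=(161,181),square=(377,165),pin=(219,185),bar=(278,150)),side=dict(disc=(232,272),square=(252,140),pin=(259,217),bar=(193,186)))
for n in px:
    c=np.load(n+".npz");P=cloud(c)
    for k,(u,v) in px[n].items():
        W=P[v-22:v+23,u-24:u+25].reshape(-1,3)
        W=W[~np.isnan(W[:,0])]
        s=W[(W[:,2]>H[k]-.009)&(W[:,2]<H[k]+.006)]
        print(n,k,len(s),np.round(np.median(s,0),4),"mid",np.round((s.min(0)+s.max(0))/2,4),"ext",np.round(np.ptp(s,0),3))
# tall things
P=cloud(np.load("scene.npz"))
for nm,(u,v) in dict(can=(125,225),boltA=(207,150),boltB=(263,258)).items():
    W=P[v-20:v+20,u-15:u+15].reshape(-1,3);W=W[W[:,2]>.04];print(nm,W.min(0).round(3),W.max(0).round(3))
E
```

```text
scene disc 299 [ 0.5061 -0.2216  0.0796] mid [ 0.5048 -0.2216  0.0788] ext [0.048 0.045 0.011]
scene square 247 [0.5913 0.2431 0.0945] mid [0.5896 0.2447 0.0932] ext [0.047 0.047 0.01 ]
scene pin 71 [ 0.5698 -0.1021  0.1113] mid [ 0.5694 -0.1018  0.1115] ext [0.021 0.021 0.008]
scene bar 38 [0.4644 0.0745 0.0792] mid [0.4631 0.0753 0.0783] ext [0.015 0.019 0.01 ]
side disc 413 [ 0.5016 -0.224   0.0828] mid [ 0.5015 -0.221   0.0802] ext [0.045 0.047 0.011]
side square 130 [0.585  0.2393 0.0987] mid [0.5851 0.244  0.0966] ext [0.043 0.043 0.01 ]
side pin 84 [ 0.565  -0.1051  0.1141] mid [ 0.5655 -0.1025  0.1128] ext [0.021 0.02  0.012]
side bar 213 [0.4294 0.0652 0.0833] mid [0.4305 0.0671 0.0801] ext [0.071 0.032 0.012]
can [ 0.589 -0.328  0.042] [ 0.641 -0.277  0.122]
boltA [ 0.398 -0.124  0.042] [ 0.438 -0.085  0.063]
boltB [ 0.706 -0.067  0.043] [ 0.746 -0.028  0.062]
```

```bash
python3 -m handwheel '[[[-1,0,0,0,0,0,0],[-1,-5,-1.6,0,0,0,0],[-1,-10,-3.2,2,0,0,0],[-1,-15,-4.8,4,0,0,0],[-1,-20,-6.4,6,0,0,0],[-1,-22.2,-7.15,8,0,0,0],[-1,-22.2,-7.15,10,0,0,0],[-1,-22.2,-7.15,11.5,0,0,0],[-1,-22.2,-7.15,11.5,0,0,0],[-1,-22.2,-7.15,11.5,0,0,0]]]'
python3 - <<'E'
from bench import camera
import cv2,numpy as np
a=camera("scene")["frame"][110:270,90:290];b=camera("side")["frame"][190:350,160:360]
cv2.imwrite("pics/d1.png",cv2.resize(np.hstack([a,b]),None,fx=2,fy=2))
E
```

```text
time_s: 1.35
eef_pos: [0.5041, -0.2219, 0.1169]
eef_rot: [0.0, 0.707, 0.707, 0.0]
wrist_force: [0.1, 0.3, 0.1]
opening: -0.0
grasp_force: 0.0
```

View pics/d1.png

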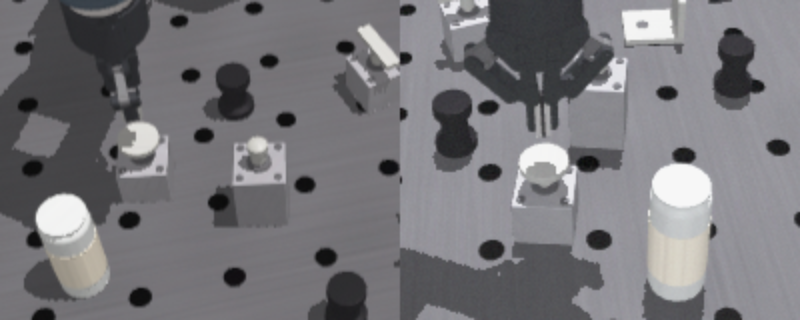

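Both views show the shut fingertips straight above the disc cap: scene crop (130,120), side crop (540,130). I'll press slowly.

```bash
python3 -m handwheel '[[[-1,0,0,1.5,0,0,0],[-1,0,0,2.7,0,0,0],[-1,0,0,3.1,0,0,0],[-1,0,0,3.3,0,0,0],[-1,0,0,3.5,0,0,0],[-1,0,0,3.7,0,0,0],[-1,0,0,3.9,0,0,0],[-1,0,0,4.0,0,0,0],[-1,0,0,4.1,0,0,0],[-1,0,0,4.2,0,0,0]]]'
```

```text
time_s: 2.7
eef_pos: [0.5037, -0.2221, 0.0744]
eef_rot: [0.0, 0.707, 0.707, 0.0]
wrist_force: [-0.5, 0.4, 2.5]
opening: 0.004
grasp_force: 1.2
```

```bash
python3 -m handwheel '[[[-1,0,0,0.15,0,0,0],[-1,0,0,0.3,0,0,0],[-1,0,0,0.45,0,0,0],[-1,0,0,0.55,0,0,0],[-1,0,0,0.55,0,0,0]]]'
```

```text
time_s: 3.32
eef_pos: [0.5037, -0.2221, 0.069]
eef_rot: [0.0, 0.707, 0.707, 0.0]
wrist_force: [-0.1, -0.4, 4.8]
opening: 0.0
grasp_force: 2.3
```

The wrist reads 4.8 N, so the disc is on its stop. Next is the square.

```bash
python3 -m handwheel '[[[-1,0,0,-2,0,0,0],[-1,0,0,-7,0,0,0],[-1,0,0,-12,0,0,0],[-1,5,1,-12,0,0,0],[-1,11,2,-12,0,0,0],[-1,17,3,-12,0,0,0],[-1,23,4,-12,0,0,0],[-1,29,5,-12,0,0,0],[-1,35,6,-12,0,0,0],[-1,41,7,-12,0,0,0]]]'; python3 -m handwheel '[[[-1,4,1,0,0,0,0],[-1,5.5,1.3,0,0,0,0],[-1,5.5,1.3,3,0,0,0],[-1,5.5,1.3,5,0,0,0],[-1,5.5,1.3,5.5,0,0,0],[-1,5.5,1.3,5.5,0,0,0]]]'
python3 - <<'E'
from bench import camera,status
import cv2,numpy as np
from loc import cloud
print(status.get_obs()["eef_pos"])
a=camera("scene");b=camera("side")
P=cloud(a)[160:205,137:186].reshape(-1,3);s=P[(P[:,2]>.06)&(P[:,2]<.09)];print("disc z",np.median(s[:,2]))
a=a["frame"][80:240,280:480];b=b["frame"][60:220,160:360]
cv2.imwrite("pics/s1.png",cv2.resize(np.hstack([a,b]),None,fx=2,fy=2))
E
```

```text
time_s: 4.58
eef_pos: [0.573, 0.19, 0.1881]
eef_rot: [-0.0, 0.707, 0.707, -0.001]
wrist_force: [1.1, -1.1, 0.8]
opening: -0.002
grasp_force: 0.0
time_s: 5.32
eef_pos: [0.5866, 0.2423, 0.1337]
eef_rot: [-0.0, 0.707, 0.707, -0.0]
wrist_force: [0.4, -0.3, 1.1]
opening: 0.002
grasp_force: 0.0
[0.58656577 0.24234182 0.13369639]
disc z 0.0680729008214368
```

View pics/s1.png

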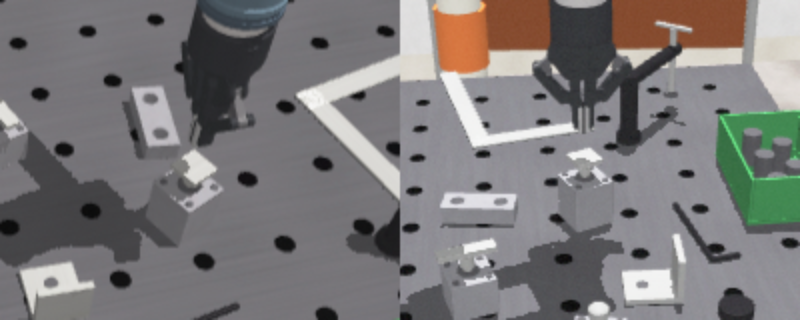

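The disc cap is 11.5 mm down by depth. The fingertips stand above the square cap: scene crop (197,135) over (195,165), side crop (583,130) over (583,158).

```bash
python3 -m handwheel '[[[-1,0,0,1.5,0,0,0],[-1,0,0,2.8,0,0,0],[-1,0,0,3.2,0,0,0],[-1,0,0,3.4,0,0,0],[-1,0,0,3.6,0,0,0],[-1,0,0,3.8,0,0,0],[-1,0,0,4.0,0,0,0],[-1,0,0,4.2,0,0,0],[-1,0,0,4.35,0,0,0],[-1,0,0,4.5,0,0,0]]]'; python3 -m handwheel '[[[-1,0,0,0.15,0,0,0],[-1,0,0,0.3,0,0,0],[-1,0,0,0.45,0,0,0],[-1,0,0,0.45,0,0,0]]]'
```

```text
time_s: 6.68
eef_pos: [0.5868, 0.2431, 0.0889]
eef_rot: [0.0, 0.707, 0.707, 0.0]
wrist_force: [0.0, 0.6, 2.8]
opening: -0.002
grasp_force: 1.3
time_s: 7.18
eef_pos: [0.5868, 0.2431, 0.0845]
eef_rot: [0.0, 0.707, 0.707, 0.0]
wrist_force: [0.9, 0.7, 4.9]
opening: -0.0
grasp_force: 2.1
```

Square is on its stop (4.9 N). Now the pin.

```bash
python3 -m handwheel '[[[-1,0,0,-2,0,0,0],[-1,0,0,-7,0,0,0],[-1,0,0,-12,0,0,0],[-1,-5,-0.3,-12,0,0,0],[-1,-11,-0.6,-12,0,0,0],[-1,-17,-0.9,-12,0,0,0],[-1,-23,-1.2,-12,0,0,0],[-1,-29,-1.6,-12,0,0,0],[-1,-34,-1.9,-12,0,0,0],[-1,-34.6,-1.95,-12,0,0,0]]]'; python3 -m handwheel '[[[-1,0,0,2,0,0,0],[-1,0,0,4,0,0,0],[-1,0,0,5,0,0,0],[-1,0,0,5,0,0,0],[-1,0,0,5,0,0,0]]]'
python3 - <<'E'
from bench import camera,status
import cv2,numpy as np
from loc import cloud
print(status.get_obs()["eef_pos"])
a=camera("scene");b=camera("side")
P=cloud(a)[143:188,353:402].reshape(-1,3);s=P[(P[:,2]>.075)&(P[:,2]<.105)];print("square z",np.median(s[:,2]))
a=a["frame"][110:270,110:310];b=b["frame"][120:280,160:360]
cv2.imwrite("pics/p1.png",cv2.resize(np.hstack([a,b]),None,fx=2,fy=2))
E
```

```text
time_s: 8.43
eef_pos: [0.5664, -0.1062, 0.2051]
eef_rot: [0.0, 0.709, 0.706, -0.0]
wrist_force: [0.1, 0.2, -0.4]
opening: -0.004
grasp_force: 0.0
time_s: 9.05
eef_pos: [0.5676, -0.1028, 0.1553]
eef_rot: [0.001, 0.707, 0.707, 0.0]
wrist_force: [-0.4, -0.2, 0.5]
opening: -0.001
grasp_force: 0.0
[ 0.56756647 -0.1028034   0.1552504 ]
square z 0.0828033578583659
```

View pics/p1.png

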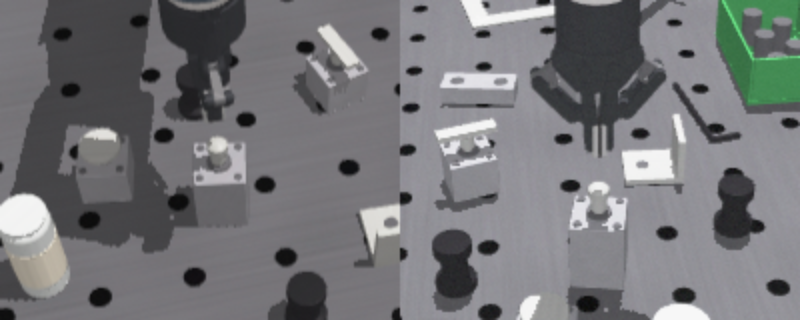

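The square is down. The fingertips line up above the pin: scene crop (217,115) over (218,145), side crop (599,155) over (599,188).

```bash
python3 -m handwheel '[[[-1,0,0,1.5,0,0,0],[-1,0,0,3,0,0,0],[-1,0,0,3.5,0,0,0],[-1,0,0,3.7,0,0,0],[-1,0,0,3.9,0,0,0],[-1,0,0,4.1,0,0,0],[-1,0,0,4.3,0,0,0],[-1,0,0,4.5,0,0,0],[-1,0,0,4.65,0,0,0],[-1,0,0,4.8,0,0,0]]]'; python3 -m handwheel '[[[-1,0,0,0.15,0,0,0],[-1,0,0,0.3,0,0,0],[-1,0,0,0.4,0,0,0],[-1,0,0,0.4,0,0,0]]]'
```

```text
time_s: 10.4
eef_pos: [0.5673, -0.1031, 0.1064]
eef_rot: [0.0, 0.707, 0.707, 0.0]
wrist_force: [0.4, -0.3, 2.3]
opening: 0.001
grasp_force: 1.2
time_s: 10.9
eef_pos: [0.5673, -0.1031, 0.1026]
eef_rot: [0.0, 0.707, 0.707, 0.0]
wrist_force: [0.7, -0.6, 5.5]
opening: -0.005
grasp_force: 2.3
```

```bash
python3 -m handwheel '[[[-1,0,0,-2,0,0,0],[-1,0,0,-6,0,0,0],[-1,0,0,-12,0,0,0],[-1,0,0,-14,0,0,0],[-1,0,0,-14,0,0,0],[-1,0,0,-14,0,0,0]]]'
python3 - <<'E'
from bench import camera
import cv2,numpy as np
from loc import cloud
for n in("scene","side"):
    c=camera(n);P=cloud(c)
    for k,(x,y,h,r) in dict(disc=(.503,-.222,.082,.018),square=(.587,.243,.097,.013),pin=(.567,-.103,.116,.007),bar=(.430,.067,.082,.007)).items():
        m=(np.hypot(P[...,0]-x,P[...,1]-y)<r)&(P[...,2]>h-.02)&(P[...,2]<h+.01)
        print(n,k,h,m.sum(),np.nanmedian(P[m][:,2]).round(4))
    if n=="side": cv2.imwrite("pics/end.png",c["frame"])
E
```

```text
time_s: 11.65
eef_pos: [0.5659, -0.1025, 0.2401]
eef_rot: [-0.002, 0.707, 0.707, -0.001]
wrist_force: [-0.1, -0.3, -0.2]
opening: -0.001
grasp_force: 0.0
scene disc 0.082 163 0.0686
scene square 0.097 88 0.0833
scene pin 0.116 25 0.1019
scene bar 0.082 22 0.0807
side disc 0.082 222 0.0718
side square 0.097 5 0.0872
side pin 0.116 36 0.1048
side bar 0.082 39 0.0779
```

View pics/end.png

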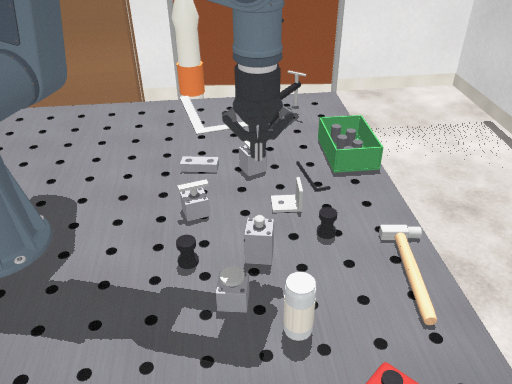

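The end picture shows the disc cap (232,276) and pin cap (259,222) down, the bar (193,186) still up, and the loose things where they were. Depth puts all three tapped caps about 11 mm down.

```bash
python3 -c "from bench import ctrl;print(ctrl.hand_in())"
```

```text
the job is handed in; nothing more can be done
None
```

I tapped the disc, square and pin plungers down in that order, with the wrist reading at most 5.5 N between moves. Depth shows each about 11 mm down, the bar was not touched, the loose things look unmoved, and the job is handed in; `hand_in()` gave no verdict.

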